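Kit the joiner's caddy for one cabinet

ROBOT

A 6-joint arm with a two-finger parallel gripper is mounted at the origin on the work surface. World frame = base frame: x ahead of the robot, y to its left, z up, the work surface at z = 0. Lengths are in mm, angles in rad, forces in N, time in s.
With the tool pointing down it reaches from about 225 to 725 mm from the base axis. Payload 3.1 kg.
Tool frame: the origin (TCP) lies on the centre line of the jaws, within the pads' length; the fingertips stand 22 mm ahead of it and the grasp point (between the pads) lies 3 mm ahead of it (ctrl.nose_length is the distance from the TCP to the fingertips, in mm); z points along the fingers, y is the line along which they close (so a half turn about z gives the same grasp; the last joint's range is limited). The gripper opens to 85 mm and grips with 20 to 120 N. Pads are 22 mm wide; open, the fingers measure 114 mm over their backs; the gripper's body (76 mm by 85 mm) begins 54 mm behind the grasp point. The pads swing forward as they close: fully open they stand 13 mm farther back than shut.
Start: joints at [-1.377, 0.048, 0.099, 1.622, 0, 1.443], TCP at [166.029, -498.048, 253.312] pointing down, gripper open.
Joint ranges: [-2.91, 2.91], [-0.99, 1.94], [-1.21, 1.42], [-2.12, 2.29], [-1.49, 1.47], [-3.14, 3.14]. Speed limits (rad/s): [2.79, 2.79, 3.14, 3.14, 3.14, 3.14].

INTERFACE

Orientations are given as a unit quaternion [x, y, z, w].
In Python, from plant import telemetry, vision, ticket, ctrl gives the robot as it stands.
- The arm moves only by the shell command python3 -m inch 'ROWS' [FORCE]. ROWS is JSON, a list that holds one entry, the list of rows, each a list of 7 numbers: the gripper's target within -1 to 1 (fully open at 1, half-way at 0, shut at -1), then the shift along the tool's x, y, z in m, then the turn, a rotation vector about the tool's x, y, z in degrees. A call has 1 to 12 rows; each row shifts and turns the commanded pose from where the row before left it, along the tool's axes as they then stand; what a row does not reach is not made up. A row lasts 1/10 s, in which the tool goes at most 50 mm and 8.59 degrees, less where a joint would pass 70% of its speed; a pose out of reach is approached as far as the arm can. A call is refused whole if a number of a shift passes 0.05 or a number of a turn 8.59, either way. A call with a gripper value outside its range is refused whole. The fingers move at their own pace and stop on an object; FORCE is the grip in N (left out, the last holds). Time passes only in rows, so rows that do not move let the fingers close. It gives the time, the measured TCP pose, the force, the opening and the grip force at its end, in the units of the state.
- telemetry.observe(): the state, without advancing time (a new reading comes with each control period).
- vision.get_image(name): name is "side" or "top"; returns a dict with "pixels" (420x560x3 uint8, red, green, blue), "depth" (420x560 float32, mm along the optical axis (not along the pixel's ray), 0 where there is no reading), "fx", "fy", "cx", "cy" (pixels), "cam_to_world" (4x4, takes a point from camera to world coordinates). Camera axes: x right, y down, z forward; pixel columns grow to the right and rows downward; lengths in mm; the calibration is good to about 2 mm. A picture is of the moment at which its call begins.
- ticket.job_done(): hands the job in; it is judged then, once.
The state is a dict: "clock": time; "qpos": joint angles; "qd": joint speeds; "tau": joint torques, N m; "ee_pos": TCP position; "eef_rot": TCP orientation; "contact_force": force on the tool from outside, world axes, zero at the start; "ft_torque": the same for the moment, N m; "width": finger opening in mm; "finger_force": force on a finger pad.
Only numpy, scipy, OpenCV 4.12 (cv2) and the standard library are available. Lean on these libraries where they do the work, as an engineer would, in place of code of your own. Each camera call takes 0.05 s, during which the arm holds its last target. There are 200 camera calls.

TASK

Pack the caddy with the wooden parts for the next cabinet, each standing upright and fully down in its own place: the small turned foot in the round well, the solid stepped post cap in the square well, the cleat in the oblong well and the ring-shaped collar over the peg. The wider foot and the square block with the hole bored in its top belong to another job: leave them standing where they are.

Things in the scene. Friction and masses are not known exactly. Their poses are not given: they have to be found in the camera images.
- foot_c (a point): The small cabinet foot: a turned round foot, 42 mm in diameter with a bevelled top edge (28 mm across at the very top, straight sides up to 32 mm), solid; plain mid-brown wood, 40 mm tall, loose, standing upright on the bench; this point is its centre, 20 mm above its underside; z up. Goes in the round well.
- cap_c (a point): The post cap: a solid square block, 36 x 36 mm for its lower 32 mm, with a smaller 20 x 20 mm step on top; plain mid-brown wood, 40 mm tall, loose, standing upright on the bench; this point is its centre, 20 mm above its underside; z up. x and y are square to its sides. Goes in the square well.
- cleat_c (a point): The cleat: an oblong block, 60 mm long (along its x) and 22 mm wide (along its y), with two dark screw holes in its top; plain mid-brown wood, 40 mm tall, loose, standing upright on the bench; this point is its centre, 20 mm above its underside; z up. Goes in the oblong well, lengthwise.
- collar_c (a point): The collar: a round ring-shaped sleeve, 46 mm outside diameter with a 30 mm hole from top to bottom; plain mid-brown wood, 40 mm tall, loose, standing upright on the bench; this point is its centre, 20 mm above its underside; z up. Goes over the peg.
- bigfoot_c (a point): Look-alike, not part of the kit: a wide turned foot of the same form as the small one but 60 mm in diameter; plain mid-brown wood, 40 mm tall, loose, standing upright on the bench; this point is its centre, 20 mm above its underside; z up. Stays where it is.
- drilled_c (a point): Look-alike, not part of the kit: a square block 36 x 36 mm with flat top and a 22 mm round hole bored down into it; plain mid-brown wood, 40 mm tall, loose, standing upright on the bench; this point is its centre, 20 mm above its underside; z up. Stays where it is.
- well_round: One of four fixed plywood inserts, each 88 x 88 mm, that fill a fixed dark wooden caddy (212 x 212 mm outside) two by two at 94 mm centre to centre; the caddy's rim stands 14 mm above the bench. Origin: centre of the insert's underside, 6 mm above the bench; z up, x and y along its edges. This one is 10 mm thick and has a round well, 60 mm in diameter and 6 mm deep, at its centre, lined with dark felt (well floor 4 mm above the origin).
- well_square: One of four fixed plywood inserts, each 88 x 88 mm, that fill a fixed dark wooden caddy (212 x 212 mm outside) two by two at 94 mm centre to centre; the caddy's rim stands 14 mm above the bench. Origin: centre of the insert's underside, 6 mm above the bench; z up, x and y along its edges. This one is 10 mm thick and has a square well, 54 x 54 mm and 6 mm deep, at its centre, lined with dark felt (well floor 4 mm above the origin), sides along x and y.
- well_oblong: One of four fixed plywood inserts, each 88 x 88 mm, that fill a fixed dark wooden caddy (212 x 212 mm outside) two by two at 94 mm centre to centre; the caddy's rim stands 14 mm above the bench. Origin: centre of the insert's underside, 6 mm above the bench; z up, x and y along its edges. This one is 10 mm thick and has an oblong rectangular well, 78 mm (along its x) by 40 mm (along its y) and 6 mm deep, at its centre, lined with dark felt (well floor 4 mm above the origin).
- peg_plate: One of four fixed plywood inserts, each 88 x 88 mm, that fill a fixed dark wooden caddy (212 x 212 mm outside) two by two at 94 mm centre to centre; the caddy's rim stands 14 mm above the bench. Origin: centre of the insert's underside, 6 mm above the bench; z up, x and y along its edges. This one is a flat plate 4 mm thick (top 4 mm above the origin) with an upright dark steel peg at its centre, 12 mm in diameter and 20 mm tall above the plate.
Things that resemble listed ones, but are neither listed nor needed, are in the scene too. What is shaped like the part that bears cleat_c but pink, purple or yellow is not meant.

How it is judged:
By the outcome, as a careful person would: the job done as asked, in the order asked, and still so for the second after the job is handed in, with the robot touching nothing.
It also fails if it takes over 90 s, if anything falls off the work surface, if the arm or the gripper's body presses on something with over 40 N, if the wrist force passes 120 N, or if a joint passes its speed limit or range.

## Working session

There is one attempt and no reset: what is moved stays moved. The work goes in short steps, Python scripts to look and compute and a shell command to move; the robot and the scene stay as the last step left them, time stands still between calls to the robot, and variables do not carry over. Pictures are saved under pics/ and viewed, at most 14 in all, crops included, and the job is handed in when it is done.

```bash
mkdir -p pics; python3 - <<'E'
from plant import telemetry, vision
import cv2,numpy as np
for n in("top","side"):
    i=vision.get_image(n); cv2.imwrite(f"pics/{n}1.png",i["pixels"][:,:,::-1]); np.savez(f"{n}1.npz",**i)
    print(n,i["fx"],i["cx"],i["cy"],np.round(i["cam_to_world"],3).tolist())
print(telemetry.observe())
E
```

```text
top 511.82261928410907 287.6192633209103 212.87354590897328 [[-0.001, -0.983, 0.183, 320.997], [-1.0, 0.002, 0.005, -28.442], [-0.005, -0.183, -0.983, 1118.543], [0.0, 0.0, 0.0, 1.0]]
side 516.4813357147631 281.2333108036117 210.51704474594925 [[-0.834, -0.416, 0.362, 61.344], [-0.551, 0.606, -0.574, 692.306], [0.019, -0.678, -0.735, 953.043], [0.0, 0.0, 0.0, 1.0]]
{'clock': 0.1, 'qpos': array([-1.37679003e+00,  4.87001519e-02,  9.77181749e-02,  1.62197409e+00,
       -3.57432797e-06,  1.44302464e+00]), 'qd': array([-4.61085007e-05, -1.18586726e-03,  3.25304581e-03,  2.97180659e-04,
       -4.78816822e-04,  6.60671287e-04]), 'tau': array([ 2.82269953e-03, -3.39851046e+01,  3.20935571e+01,  1.58552045e-02,
       -1.81195475e-05,  1.80617633e-06]), 'ee_pos': array([ 165.9359858 , -497.55303622,  252.20372086]), 'eef_rot': array([ 9.87084685e-01,  1.60195689e-01, -3.75419918e-05, -1.07921754e-03]), 'contact_force': array([-0.13578219,  0.64411694, -0.01248361]), 'ft_torque': array([-0.00090143,  0.02987162, -0.00471566]), 'finger_force': 0.0, 'width': 85.43437255248867}
```

View pics/top1.png

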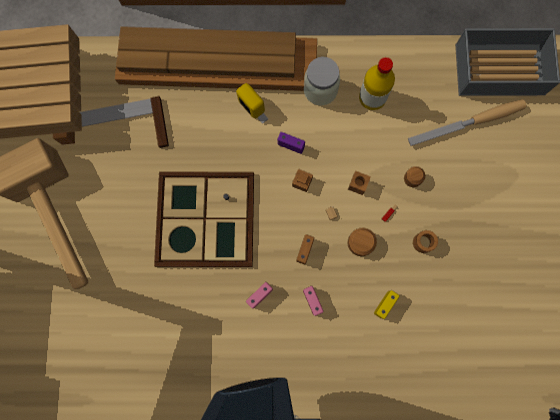

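View pics/side1.png

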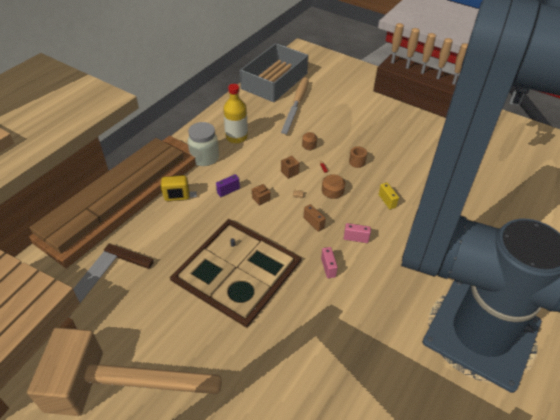

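Top view: cap (302,180), drilled block (359,182), small foot (415,177), cleat (305,249), big foot (362,241), collar (425,241). Caddy: square well (184,197), peg (227,197), round well (182,239), oblong well (226,239), its long side along world x. Next I segment by depth.

```bash
cat > h.py <<'E'
import numpy as np,cv2
from plant import vision
def cloud(i):
    d=i["depth"];v,u=np.mgrid[:420,:560]
    p=np.stack([(u-i["cx"])*d/i["fx"],(v-i["cy"])*d/i["fy"],d,np.ones_like(d)],-1)
    return (p@np.array(i["cam_to_world"]).T)[...,:3]
def tops(i,lo=34,hi=50,x=(200,700),y=(-450,400),n=(40,1500)):
    P=cloud(i);m=(P[...,2]>lo)&(P[...,2]<hi)&(P[...,0]>x[0])&(P[...,0]<x[1])&(P[...,1]>y[0])&(P[...,1]<y[1])
    k,l,s,c=cv2.connectedComponentsWithStats(m.astype(np.uint8))
    for j in range(1,k):
        if n[0]<=s[j,4]<n[1]:
            q=P[l==j]; r=cv2.minAreaRect(q[:,:2].astype(np.float32))
            print("px",c[j].round(),"n",s[j,4],"rect c",np.round(r[0],1),"size",np.round(r[1],1),"ang",round(r[2],1),"med z",np.median(q[:,2]).round(1),"max",q[:,2].max().round(1))
def pix(i,u,v,z):
    T=np.array(i["cam_to_world"]);r=T[:3,:3]@np.array([(u-i["cx"])/i["fx"],(v-i["cy"])/i["fy"],1]);return T[:3,3]+r*(z-T[2,3])/r[2]
E
python3 - <<'E'
from h import *
for n in("top","side"):
    i=dict(np.load(n+"1.npz")); print(n); tops(i,lo=26 if n=="top" else 26,x=(250,650),y=(-400,100))
i=dict(np.load("top1.npz"))
def crop(a,b,c,d,f,n): cv2.imwrite(n,cv2.resize(i["pixels"][b:d,a:c,::-1],None,fx=f,fy=f,interpolation=cv2.INTER_CUBIC))
crop(285,155,445,265,5,"pics/c1.png"); crop(150,165,260,275,5,"pics/c2.png")
P=cloud(i);print([P[v,u].round(1).tolist() for v,u in((350-100,350),(280,150),(197,184),(239,182),(239,226))])
E
```

```text
top
px [415. 175.] n 284 rect c [ 607.3 -301.4] size [39.5 39.9] ang 85.0 med z 36.6 max 43.3
px [302. 178.] n 267 rect c [600.  -54.3] size [35.8 36.7] ang 66.1 med z 32.2 max 44.4
px [360. 181.] n 228 rect c [ 593.9 -179.1] size [35.7 37.5] ang 67.7 med z 38.0 max 44.1
px [362. 241.] n 607 rect c [ 462.8 -182.5] size [56.9 59.6] ang 44.1 med z 37.6 max 46.2
px [426. 240.] n 253 rect c [ 462.5 -317.7] size [44.5 44.4] ang 89.7 med z 37.9 max 42.5
px [305. 248.] n 295 rect c [446.2 -59.4] size [21.6 59.9] ang 71.2 med z 38.7 max 44.0
px [259. 294.] n 305 rect c [348.7  37.9] size [21.7 58.6] ang 44.8 med z 38.8 max 45.1
px [313. 300.] n 307 rect c [337.5 -75. ] size [59.6 21.9] ang 23.1 med z 38.6 max 45.1
px [387. 304.] n 329 rect c [ 329.4 -230.1] size [22.8 60.1] ang 55.6 med z 38.5 max 43.2
side
px [310. 138.] n 144 rect c [ 599.9 -300. ] size [39.5 41.4] ang 31.9 med z 38.0 max 44.8
px [358. 153.] n 200 rect c [ 458.6 -319.1] size [44.9 49.6] ang 27.9 med z 38.2 max 46.6
px [290. 163.] n 194 rect c [ 587.9 -180. ] size [41.4 43.6] ang 66.4 med z 38.2 max 45.5
px [333. 183.] n 341 rect c [ 456.3 -179.2] size [55.7 57.9] ang 78.9 med z 39.0 max 46.3
px [389. 192.] n 226 rect c [ 324.8 -230.3] size [23.5 62. ] ang 56.6 med z 39.6 max 46.1
px [261. 191.] n 181 rect c [594.9 -55.6] size [38.2 40.2] ang 65.8 med z 33.5 max 43.4
px [315. 214.] n 246 rect c [441.9 -58.4] size [26.2 60.3] ang 73.0 med z 39.5 max 45.7
px [358. 230.] n 270 rect c [332.9 -75.3] size [60.1 25.1] ang 23.4 med z 39.2 max 46.1
px [329. 259.] n 268 rect c [344.8  37.7] size [23.2 62.5] ang 42.1 med z 40.4 max 46.3
[[445.1, -158.2, 7.9], [381.3, 277.5, -2.9], [563.4, 207.4, 9.7], [469.5, 208.4, 9.4], [469.7, 112.4, 7.3]]
```

View pics/c1.png

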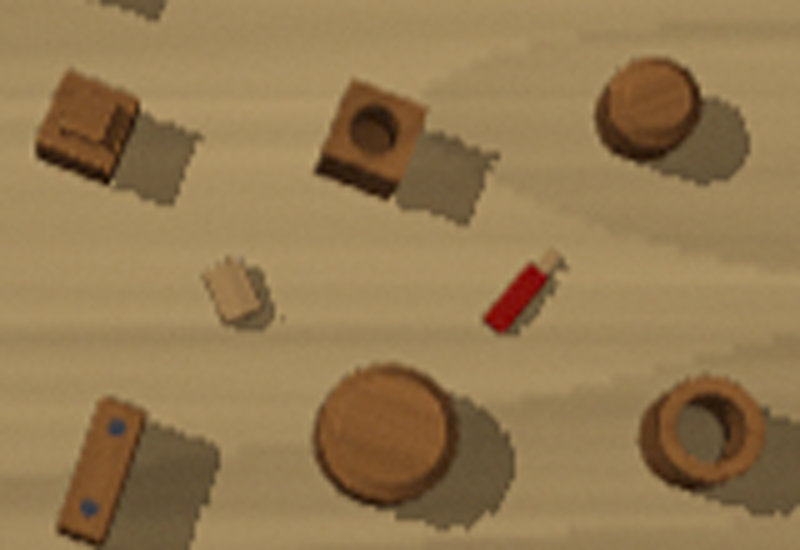

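View pics/c2.png

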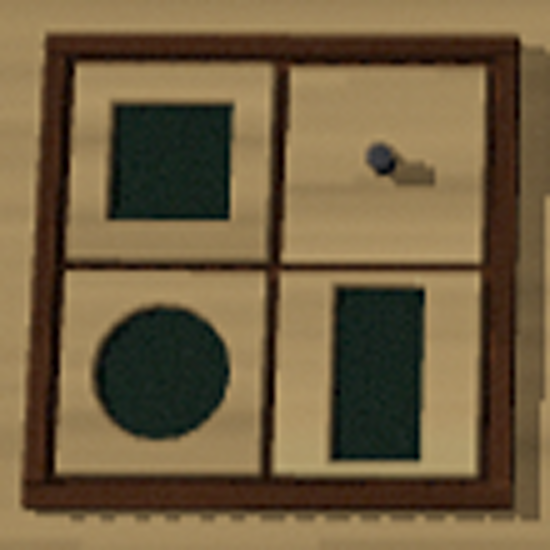

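The enlarged crops confirm the identities. The stepped cap is at crop (88,127), the flat drilled block at (372,140), the small foot at (648,108) and the collar at (703,432). The wells are centred at crop (171,161), peg (381,157), round (162,372) and oblong (376,374).

I'll turn the tool half round so that q6 stays in range, and compute the wells.

```bash
python3 - <<'E'
from h import *
i=dict(np.load("top1.npz"))
f=lambda X,Y,z,a=150,b=165:pix(i,a+X/5-.4,b+Y/5-.4,z).round(1)
print("sq",f(171,161,16),"pegtop",f(381,157,30),"round",f(162,372,16),"obl",f(376,374,16))
print("obl edge",f(332,287,16),f(329,459,16),f(424,289,16),f(419,460,16))
print("foot",f(655,98,40,285,155),"collar",f(710,425,40,285,155))
E
R='[1,0,0,0,0,0,-8.5]'; echo
python3 -m inch '[[[1,0,0,0,0,0,-8.5],[1,0,0,0,0,0,-8.5],[1,0,0,0,0,0,-8.5],[1,0,0,0,0,0,-8.5],[1,0,0,0,0,0,-8.5],[1,0,0,0,0,0,-8.5],[1,0,0,0,0,0,-8.5],[1,0,0,0,0,0,-8.5],[1,0,0,0,0,0,-8.5],[1,0,0,0,0,0,-8.5]]]'
python3 -m inch '[[[1,0,0,0,0,0,-8.5],[1,0,0,0,0,0,-8.5],[1,0,0,0,0,0,-8.5],[1,0,0,0,0,0,-8.5],[1,0,0,0,0,0,-8.5],[1,0,0,0,0,0,-8.5],[1,0,0,0,0,0,-8.5],[1,0,0,0,0,0,-8.5],[1,0,0,0,0,0,-8.5],[1,0,0,0,0,0,0]]]'
```

```text
sq [562.5 206.5  16. ] pegtop [561. 112.  30.] round [468.6 207.   16. ] obl [467.6 113.9  16. ]
obl edge [506. 134.  16.] [430.7 133.4  16. ] [505.   93.7  16. ] [430.2  94.5  16. ]
foot [ 606.5 -300.6   40. ] collar [ 463.4 -317.2   40. ]

clock: 1.1
ee_pos: [166.0, -497.7, 252.6]
eef_rot: [0.617, 0.787, 0.0, -0.001]
contact_force: [0.0, 0.8, 0.6]
width: 85.4
finger_force: 0.0
clock: 2.1
ee_pos: [166.0, -497.7, 252.6]
eef_rot: [0.001, 1.0, 0.001, -0.0]
contact_force: [0.1, 0.0, 0.1]
width: 85.4
finger_force: 0.0
```

```bash
python3 -m inch '[[[1,-0.044,0.0197,0,0,0,0],[1,-0.044,0.0197,0,0,0,0],[1,-0.044,0.0197,0,0,0,0],[1,-0.044,0.0197,0,0,0,0],[1,-0.044,0.0197,0,0,0,0],[1,-0.044,0.0197,0,0,0,0],[1,-0.044,0.0197,0,0,0,0],[1,-0.044,0.0197,0,0,0,0],[1,-0.044,0.0197,0,0,0,0],[1,-0.044,0.0197,0,0,0,0],[1,0,0,0.045,0,0,0],[1,0,0,0.045,0,0,0]]]'
python3 -m inch '[[[1,0,0,0.03,0,0,0],[1,0,0,0,0,0,0],[1,0,0,0,0,0,0]]]'
python3 - <<'E'
from h import *
for n in("top","side"):
    i=vision.get_image(n); P=cloud(i)
    if n=="side": cv2.imwrite("pics/s2.png",cv2.resize(i["pixels"][60:240,220:420,::-1],None,fx=3,fy=3))
    else: cv2.imwrite("pics/t2.png",cv2.resize(i["pixels"][110:260,340:500,::-1],None,fx=4,fy=4))
E
```

```text
clock: 3.3
ee_pos: [610.1, -301.5, 163.9]
eef_rot: [0.001, 1.0, -0.002, 0.003]
contact_force: [0.1, -0.6, -0.3]
width: 85.4
finger_force: 0.0
clock: 3.6
ee_pos: [605.7, -301.2, 132.7]
eef_rot: [0.001, 1.0, 0.001, -0.001]
contact_force: [-0.2, -0.7, 1.6]
width: 85.3
finger_force: 0.0
```

View pics/s2.png

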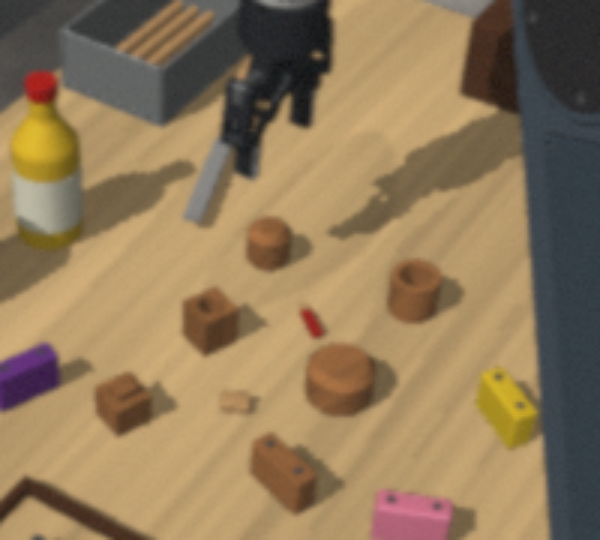

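The side view shows the open fingers centred above the small foot (crop 270,243) with clear space around it. I'll descend and grip.

```bash
python3 -m inch '[[[1,0,0,0.04,0,0,0],[1,0,0,0.04,0,0,0],[1,0,0,0.021,0,0,0],[1,0,0,0,0,0,0],[-1,0,0,0,0,0,0],[-1,0,0,0,0,0,0],[-1,0,0,0,0,0,0],[-1,0,0,0,0,0,0],[-1,0,0,0,0,0,0],[-1,0,0,0,0,0,0],[-1,0,0,0,0,0,0]]]' 40
```

```text
clock: 4.8
ee_pos: [608.3, -302.9, 36.1]
eef_rot: [0.001, 1.0, -0.002, 0.003]
contact_force: [0.3, -0.1, 6.9]
width: 40.6
finger_force: 40.8
```

```bash
python3 -m inch '[[[-1,0,0,0,0,0,0],[-1,0,0,0,0,0,0]]]'; python3 - <<'E'
from plant import telemetry,ctrl
print(telemetry.observe()); print(ctrl.nose_length)
from h import *
i=vision.get_image("side")
cv2.imwrite("pics/s3.png",cv2.resize(i["pixels"][90:180,260:360,::-1],None,fx=6,fy=6))
E
```

```text
clock: 5.0
ee_pos: [608.4, -302.9, 36.2]
eef_rot: [0.001, 1.0, -0.002, 0.003]
contact_force: [1.0, -0.5, 5.1]
width: 40.5
finger_force: 40.8
{'clock': 5.0, 'qpos': array([-5.60547882e-01,  4.94823092e-01,  2.04409529e-01,  1.27388848e+00,
       -1.06722976e-04, -5.59277682e-01]), 'qd': array([ 0.00036608, -0.00057514,  0.00046029,  0.00020988, -0.00081415,
        0.00022333]), 'tau': array([ 1.04847529e-01, -4.53740108e+01,  2.82591337e+01, -6.72328938e-02,
        2.56996747e-02, -2.47701522e-03]), 'ee_pos': array([ 608.36292758, -302.92628282,   36.19570412]), 'eef_rot': array([ 6.35269528e-04,  9.99994525e-01, -1.76980836e-03,  2.72296453e-03]), 'contact_force': array([ 1.03324584, -0.50064695,  5.11113597]), 'ft_torque': array([ 0.06291103,  0.02835934, -0.0266681 ]), 'finger_force': 40.82904143957421, 'width': 40.540860277324214}
22.0
```

View pics/s3.png

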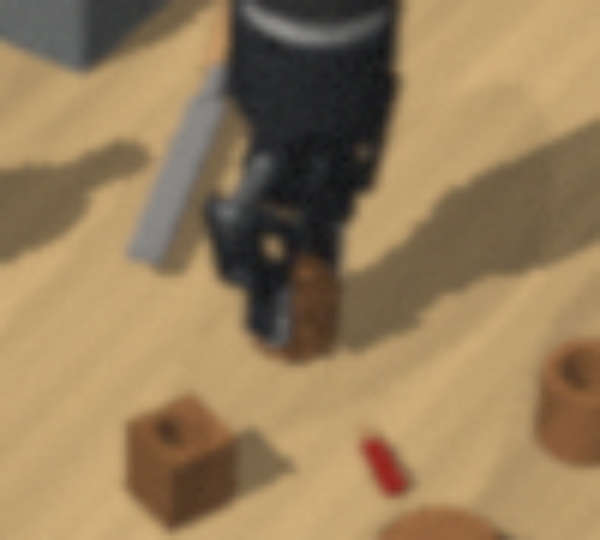

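The foot is held with the fingertips just above the bench. Next: lift and carry it to the round well.

```bash
python3 -m inch '[[[-1,0,0,-0.04,0,0,0],[-1,0,0,-0.04,0,0,0],[-1,0,0,-0.02,0,0,0]]]'
python3 -m inch '[[[-1,0.0126,0.0464,0,0,0,0],[-1,0.0126,0.0464,0,0,0,0],[-1,0.0126,0.0464,0,0,0,0],[-1,0.0126,0.0464,0,0,0,0],[-1,0.0126,0.0464,0,0,0,0],[-1,0.0126,0.0464,0,0,0,0],[-1,0.0126,0.0464,0,0,0,0],[-1,0.0126,0.0464,0,0,0,0],[-1,0.0126,0.0464,0,0,0,0],[-1,0.0126,0.0464,0,0,0,0],[-1,0.0126,0.0464,0,0,0,0],[-1,0,0,0,0,0,0]]]'
python3 -m inch '[[[-1,0,0,0.04,0,0,0],[-1,0,0,0.02,0,0,0],[-1,0,0,0,0,0,0]]]'
```

```text
clock: 5.35
ee_pos: [608.0, -302.6, 137.7]
eef_rot: [0.001, 1.0, -0.002, 0.003]
contact_force: [1.4, -0.8, -0.1]
width: 40.4
finger_force: 40.7
clock: 6.55
ee_pos: [466.4, 214.3, 133.2]
eef_rot: [-0.004, 1.0, 0.002, 0.0]
contact_force: [0.5, -0.5, -0.6]
width: 40.2
finger_force: 40.8
clock: 6.85
ee_pos: [465.4, 207.9, 69.0]
eef_rot: [0.001, 1.0, -0.001, -0.003]
contact_force: [0.0, -0.9, 0.1]
width: 40.3
finger_force: 40.8
```

```bash
python3 -m inch '[[[-1,-0.004,0,0.01,0,0,0],[-1,0,0,0.011,0,0,0],[-1,0,0,0,0,0,0],[-1,0,0,0,0,0,0]]]'
python3 - <<'E'
from h import *
i=vision.get_image("side")
cv2.imwrite("pics/s4.png",cv2.resize(i["pixels"][200:340,150:320,::-1],None,fx=4,fy=4))
E
```

```text
clock: 7.25
ee_pos: [472.5, 208.8, 51.6]
eef_rot: [0.001, 1.0, 0.0, 0.0]
contact_force: [-0.2, -0.5, 0.7]
width: 40.3
finger_force: 40.8
```

View pics/s4.png

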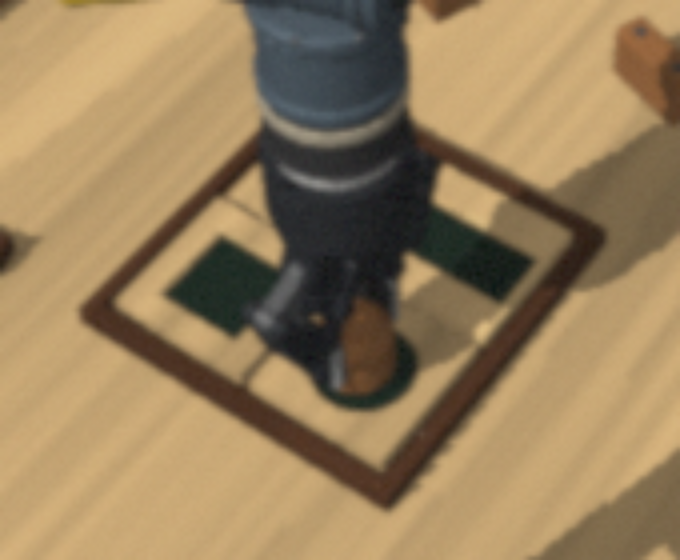

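The foot hovers over the round well (crop 365,375), its base inside the felt outline. I'll lower it to contact.

```bash
python3 -m inch '[[[-1,0,0,0.004,0,0,0],[-1,0,0,0.002,0,0,0],[-1,0,0,0,0,0,0]]]'
```

```text
clock: 7.6
ee_pos: [472.6, 209.1, 46.1]
eef_rot: [0.001, 1.0, 0.0, 0.001]
contact_force: [-0.6, -0.1, 2.2]
width: 40.4
finger_force: 41.1
```

```bash
python3 -m inch '[[[-1,0,0,0.001,0,0,0],[1,0,0,0,0,0,0],[1,0,0,0,0,0,0],[1,0,0,0,0,0,0],[1,0,0,-0.03,0,0,0],[1,0,0,-0.04,0,0,0],[1,0,0,-0.03,0,0,0]]]'
python3 -m inch '[[[1,-0.021,-0.044,0,0,0,0],[1,-0.021,-0.044,0,0,0,0],[1,-0.021,-0.044,0,0,0,0],[1,-0.021,-0.044,0,0,0,0],[1,-0.021,-0.044,0,0,0,0],[1,-0.021,-0.044,0,0,0,0],[1,0,0,0,0,0,8],[1,0,0,0,0,0,8],[1,0,0,0,0,0,8],[1,0,0,0,0,0,0]]]'
python3 - <<'E'
from h import *
i=vision.get_image("top");np.savez("top2.npz",**i)
tops(i,lo=26,x=(400,650),y=(-400,260))
E
```

```text
clock: 8.3
ee_pos: [472.3, 209.1, 145.8]
eef_rot: [0.001, 1.0, 0.0, 0.0]
contact_force: [0.1, -0.8, 0.8]
width: 85.4
finger_force: 0.0
clock: 9.3
ee_pos: [597.8, -55.4, 143.6]
eef_rot: [0.209, 0.978, 0.0, -0.0]
contact_force: [-0.8, -0.4, 0.3]
width: 85.3
finger_force: 0.0
px [360. 181.] n 229 rect c [ 593.5 -179. ] size [35.8 37.6] ang 67.6 med z 38.2 max 43.2
px [179. 236.] n 262 rect c [472.4 209.4] size [40.7 39.3] ang 1.7 med z 45.6 max 50.0
px [362. 241.] n 608 rect c [ 462.8 -182.6] size [57.  60.1] ang 44.6 med z 37.8 max 44.4
px [426. 240.] n 255 rect c [ 462.5 -317.6] size [44.4 44.7] ang 89.7 med z 38.1 max 44.6
```

```bash
python3 -m inch '[[[1,0,0,0.045,0,0,0],[1,0,0,0.045,0,0,0],[1,0,0,0.021,0,0,0],[1,0,0,0,0,0,0],[-1,0,0,0,0,0,0],[-1,0,0,0,0,0,0],[-1,0,0,0,0,0,0],[-1,0,0,0,0,0,0],[-1,0,0,0,0,0,0],[-1,0,0,0,0,0,0],[-1,0,0,0,0,0,0]]]' 40
```

```text
clock: 10.45
ee_pos: [599.9, -55.5, 35.9]
eef_rot: [0.208, 0.978, 0.0, 0.002]
contact_force: [-0.3, -0.8, 6.4]
width: 35.3
finger_force: 42.2
```

```bash
python3 -m inch '[[[-1,0,0,-0.04,0,0,0],[-1,0,0,-0.04,0,0,0],[-1,0,0,-0.02,0,0,-8],[-1,0,0,0,0,0,-8],[-1,0,0,0,0,0,-8],[-1,0.0062,0.0437,0,0,0,0],[-1,0.0062,0.0437,0,0,0,0],[-1,0.0062,0.0437,0,0,0,0],[-1,0.0062,0.0437,0,0,0,0],[-1,0.0062,0.0437,0,0,0,0],[-1,0.0062,0.0437,0,0,0,0],[-1,0,0,0,0,0,0]]]'
python3 -m inch '[[[-1,0,0,0.04,0,0,0],[-1,0,0,0.025,0,0,0],[-1,0,0,0,0,0,0],[-1,0,0,0,0,0,0]]]'
```

```text
clock: 11.65
ee_pos: [559.4, 212.4, 133.2]
eef_rot: [-0.003, 1.0, 0.001, -0.0]
contact_force: [0.1, -1.1, -1.2]
width: 35.3
finger_force: 41.5
clock: 12.05
ee_pos: [560.5, 206.4, 68.0]
eef_rot: [0.001, 1.0, -0.0, -0.001]
contact_force: [0.6, -0.6, -0.1]
width: 35.1
finger_force: 41.5
```

```bash
python3 -m inch '[[[-1,-0.002,0,0.015,0,0,0],[-1,0,0,0.006,0,0,0],[-1,0,0,0,0,0,0],[-1,0,0,0,0,0,0]]]'
```

```text
clock: 12.45
ee_pos: [563.1, 207.0, 47.4]
eef_rot: [0.001, 1.0, 0.0, 0.0]
contact_force: [-0.4, -0.2, -0.9]
width: 35.1
finger_force: 41.5
```

```bash
python3 -m inch '[[[-1,0,0,0.002,0,0,0],[-1,0,0,0,0,0,0],[1,0,0,0,0,0,0],[1,0,0,0,0,0,0],[1,0,0,0,0,0,0],[1,0,0,-0.03,0,0,0],[1,0,0,-0.04,0,0,0],[1,0,0,-0.03,0,0,0]]]'
python3 -m inch '[[[1,0.0195,-0.0443,0,0,0,0],[1,0.0195,-0.0443,0,0,0,0],[1,0.0195,-0.0443,0,0,0,0],[1,0.0195,-0.0443,0,0,0,0],[1,0.0195,-0.0443,0,0,0,0],[1,0.0195,-0.0443,0,0,0,0],[1,0,0,0,0,0,7],[1,0,0,0,0,0,7],[1,0,0,0,0,0,5],[1,0,0,0,0,0,0]]]'
python3 - <<'E'
from h import *
i=vision.get_image("top")
tops(i,lo=26,x=(400,650),y=(-400,260))
E
```

```text
clock: 13.25
ee_pos: [563.2, 207.2, 147.3]
eef_rot: [0.001, 1.0, 0.0, 0.001]
contact_force: [0.6, -0.9, 0.5]
width: 85.4
finger_force: 0.0
clock: 14.25
ee_pos: [445.6, -58.8, 145.4]
eef_rot: [0.166, 0.986, -0.0, 0.0]
contact_force: [-0.7, -0.0, -0.7]
width: 85.0
finger_force: 0.0
px [365. 182.] n 96 rect c [ 589.8 -187.5] size [17.9 37. ] ang 69.7 med z 38.3 max 43.4
px [181. 194.] n 273 rect c [563.9 208.9] size [36.1 36.8] ang 0.3 med z 41.0 max 49.8
px [179. 236.] n 268 rect c [471.9 210. ] size [40.7 40.2] ang 26.8 med z 45.7 max 50.0
px [362. 241.] n 609 rect c [ 462.6 -181.9] size [58.1 58.5] ang 26.7 med z 37.7 max 43.4
px [426. 240.] n 255 rect c [ 462.4 -317.4] size [44.3 44.7] ang 1.0 med z 38.0 max 45.4
```

```bash
python3 -m inch '[[[1,0,0,0.045,0,0,0],[1,0,0,0.045,0,0,0],[1,0,0,0.02,0,0,0],[1,0,0,0,0,0,0],[-1,0,0,0,0,0,0],[-1,0,0,0,0,0,0],[-1,0,0,0,0,0,0],[-1,0,0,0,0,0,0],[-1,0,0,0,0,0,0],[-1,0,0,0,0,0,0],[-1,0,0,0,0,0,0],[-1,0,0,0,0,0,0]]]' 40
```

```text
clock: 15.5
ee_pos: [447.1, -59.0, 36.8]
eef_rot: [0.166, 0.986, -0.0, 0.002]
contact_force: [0.6, 0.5, 5.8]
width: 21.6
finger_force: 40.7
```

```bash
python3 -m inch '[[[-1,0,0,-0.04,0,0,0],[-1,0,0,-0.04,0,0,0],[-1,0,0,-0.02,0,0,-7],[-1,0,0,0,0,0,-7],[-1,0,0,0,0,0,-5],[-1,-0.0052,0.0432,0,0,0,0],[-1,-0.0052,0.0432,0,0,0,0],[-1,-0.0052,0.0432,0,0,0,0],[-1,-0.0052,0.0432,0,0,0,0],[-1,0,0,0,0,0,0]]]'
python3 -m inch '[[[-1,0,0,0.04,0,0,0],[-1,0,0,0.025,0,0,0],[-1,0,0,0,0,0,0],[-1,0,0,0,0,0,0]]]'
```

```text
clock: 16.5
ee_pos: [466.3, 118.7, 134.8]
eef_rot: [-0.003, 1.0, 0.001, -0.0]
contact_force: [-0.5, 0.0, -0.2]
width: 21.1
finger_force: 40.0
clock: 16.9
ee_pos: [466.0, 113.7, 69.9]
eef_rot: [0.001, 1.0, -0.0, -0.001]
contact_force: [-0.4, -0.8, 0.3]
width: 21.4
finger_force: 40.0
```

```bash
python3 -m inch '[[[-1,-0.001,0,0.015,0,0,0],[-1,0,0,0.006,0,0,0],[-1,0,0,0,0,0,0],[-1,0,0,0,0,0,0]]]'
python3 - <<'E'
from h import *
i=vision.get_image("side")
cv2.imwrite("pics/s5.png",cv2.resize(i["pixels"][190:330,150:320,::-1],None,fx=4,fy=4))
E
```

```text
clock: 17.3
ee_pos: [468.4, 114.1, 50.4]
eef_rot: [0.001, 1.0, 0.0, 0.001]
contact_force: [0.1, 0.3, 0.1]
width: 21.4
finger_force: 40.0
```

View pics/s5.png

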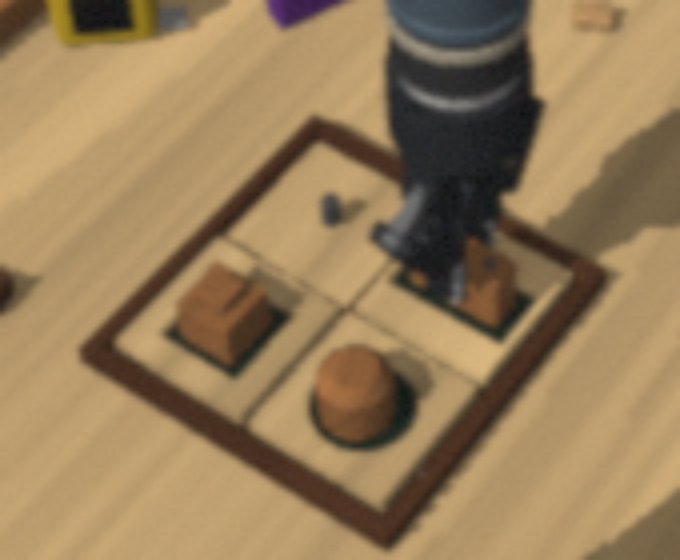

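The foot and cap stand down in their wells (crop 358,400 and 225,318), and the cleat is inside the oblong well outline. I'll lower and release it, then go to the collar.

```bash
python3 -m inch '[[[-1,0,0,0.004,0,0,0],[-1,0,0,0.001,0,0,0],[-1,0,0,0,0,0,0],[1,0,0,0,0,0,0],[1,0,0,0,0,0,0],[1,0,0,0,0,0,0],[1,0,0,-0.03,0,0,0],[1,0,0,-0.04,0,0,0],[1,0,0,-0.03,0,0,0]]]'
python3 -m inch '[[[1,0.0006,-0.048,0,0,0,0],[1,0.0006,-0.048,0,0,0,0],[1,0.0006,-0.048,0,0,0,0],[1,0.0006,-0.048,0,0,0,0],[1,0.0006,-0.048,0,0,0,0],[1,0.0006,-0.048,0,0,0,0],[1,0.0006,-0.048,0,0,0,0],[1,0.0006,-0.048,0,0,0,0],[1,0.0006,-0.048,0,0,0,0],[1,0,0,0,0,0,0],[1,0,0,0,0,0,0]]]'
python3 - <<'E'
from h import *
i=vision.get_image("top")
tops(i,lo=26,x=(400,650),y=(-400,260))
E
```

```text
clock: 18.25
ee_pos: [467.7, 114.2, 145.7]
eef_rot: [0.001, 1.0, 0.0, 0.0]
contact_force: [1.5, 0.6, 1.0]
width: 85.5
finger_force: 0.0
clock: 19.35
ee_pos: [461.1, -318.5, 143.3]
eef_rot: [0.002, 1.0, 0.001, -0.001]
contact_force: [-0.6, 0.4, 0.3]
width: 85.1
finger_force: 0.0
px [359. 181.] n 230 rect c [ 593.6 -178.9] size [35.8 37.2] ang 68.5 med z 38.3 max 44.1
px [181. 194.] n 282 rect c [564.  208.3] size [36.5 35.5] ang 89.8 med z 41.5 max 50.0
px [223. 238.] n 260 rect c [469.2 116. ] size [59.6 22.7] ang 0.3 med z 47.6 max 49.9
px [179. 236.] n 270 rect c [472.2 210.2] size [41.  40.6] ang 69.6 med z 46.0 max 50.0
px [362. 241.] n 611 rect c [ 462.8 -181.9] size [58.3 57.9] ang 26.4 med z 37.8 max 44.5
px [426. 245.] n 135 rect c [ 453.7 -317.7] size [45.2 27.3] ang 89.1 med z 37.4 max 44.0
```

Cleat seated. Now grasp the collar.

```bash
python3 -m inch '[[[1,-0.001,0,0.045,0,0,0],[1,0,0,0.045,0,0,0],[1,0,0,0.02,0,0,0],[1,0,0,0,0,0,0],[-1,0,0,0,0,0,0],[-1,0,0,0,0,0,0],[-1,0,0,0,0,0,0],[-1,0,0,0,0,0,0],[-1,0,0,0,0,0,0],[-1,0,0,0,0,0,0],[-1,0,0,0,0,0,0]]]' 40
python3 -m inch '[[[-1,0,0,-0.04,0,0,0],[-1,0,0,-0.04,0,0,0],[-1,0,0,-0.03,0,0,0],[-1,0,0,0,0,0,0]]]'
```

```text
clock: 20.5
ee_pos: [464.7, -319.1, 37.3]
eef_rot: [0.0, 1.0, -0.002, 0.002]
contact_force: [-0.2, 0.7, 5.6]
width: 43.9
finger_force: 41.4
clock: 20.9
ee_pos: [465.7, -320.4, 151.3]
eef_rot: [0.001, 1.0, -0.004, 0.005]
contact_force: [-0.0, -0.2, -0.2]
width: 44.1
finger_force: 41.0
```

```bash
python3 -m inch '[[[-1,-0.0097,0.0433,0,0,0,0],[-1,-0.0097,0.0433,0,0,0,0],[-1,-0.0097,0.0433,0,0,0,0],[-1,-0.0097,0.0433,0,0,0,0],[-1,-0.0097,0.0433,0,0,0,0],[-1,-0.0097,0.0433,0,0,0,0],[-1,-0.0097,0.0433,0,0,0,0],[-1,-0.0097,0.0433,0,0,0,0],[-1,-0.0097,0.0433,0,0,0,0],[-1,-0.0097,0.0433,0,0,0,0],[-1,0,0,0,0,0,0],[-1,0,0,0,0,0,0]]]'
python3 -m inch '[[[-1,0,0,0.04,0,0,0],[-1,0,0,0.03,0,0,0],[-1,0,0,0,0,0,0],[-1,0,0,0,0,0,0]]]'
```

```text
clock: 22.1
ee_pos: [559.8, 115.9, 143.4]
eef_rot: [-0.001, 1.0, -0.0, -0.001]
contact_force: [0.1, 0.7, -1.4]
width: 43.9
finger_force: 41.1
clock: 22.5
ee_pos: [559.4, 113.7, 73.8]
eef_rot: [0.002, 1.0, -0.0, -0.001]
contact_force: [0.4, 0.1, 0.0]
width: 44.1
finger_force: 41.1
```

```bash
python3 -m inch '[[[-1,-0.002,-0.001,0,0,0,0],[-1,0,0,0.01,0,0,0],[-1,0,0,0.01,0,0,0],[-1,0,0,0.004,0,0,0],[-1,0,0,0,0,0,0],[-1,0,0,0,0,0,0]]]'
```

```text
clock: 23.1
ee_pos: [562.0, 114.2, 50.0]
eef_rot: [0.0, 1.0, -0.0, -0.0]
contact_force: [0.3, 0.1, -0.5]
width: 44.1
finger_force: 41.1
```

```bash
python3 -m inch '[[[-1,0,0,0.003,0,0,0],[-1,0,0,0.001,0,0,0],[-1,0,0,0,0,0,0],[1,0,0,0,0,0,0],[1,0,0,0,0,0,0],[1,0,0,0,0,0,0],[1,0,0,-0.03,0,0,0],[1,0,0,-0.04,0,0,0],[1,0,0,-0.04,0,0,0]]]'
python3 -m inch '[[[1,0,-0.045,0,0,0,0],[1,0,-0.045,0,0,0,0],[1,0,-0.045,0,0,0,0],[1,0,-0.045,0,0,0,0],[1,0,-0.045,0,0,0,0],[1,0,-0.045,0,0,0,0],[1,0,-0.045,0,0,0,0],[1,0,-0.045,0,0,0,0],[1,0,-0.045,0,0,0,0],[1,0,0,0,0,0,0],[1,0,0,0,0,0,0]]]'
python3 - <<'E'
from h import *
i=vision.get_image("top")
tops(i,lo=26,x=(400,650),y=(-400,260))
j=vision.get_image("side")
cv2.imwrite("pics/f.png",cv2.resize(j["pixels"][120:340,150:420,::-1],None,fx=2.7,fy=2.7))
E
```

```text
clock: 24.0
ee_pos: [561.4, 114.0, 156.3]
eef_rot: [0.001, 1.0, -0.0, -0.001]
contact_force: [1.0, 0.6, -0.8]
width: 85.1
finger_force: 0.0
clock: 25.1
ee_pos: [561.3, -291.9, 155.5]
eef_rot: [0.002, 1.0, 0.001, -0.0]
contact_force: [0.3, 0.4, 0.0]
width: 85.1
finger_force: 0.0
px [359. 181.] n 233 rect c [ 593.7 -179. ] size [35.9 38. ] ang 68.2 med z 38.1 max 43.8
px [223. 195.] n 231 rect c [560.8 116.1] size [45. 44.] ang 44.2 med z 46.9 max 49.9
px [181. 194.] n 278 rect c [563.9 208.8] size [35.9 37. ] ang 0.5 med z 41.3 max 49.9
px [223. 237.] n 261 rect c [469.1 115.8] size [59.4 22.6] ang 1.2 med z 47.3 max 50.0
px [179. 236.] n 269 rect c [472.5 210.1] size [40.5 39.9] ang 29.5 med z 45.7 max 50.0
px [359. 239.] n 424 rect c [ 468.5 -173.9] size [38.4 60.5] ang 56.2 med z 37.9 max 45.6
```

View pics/f.png

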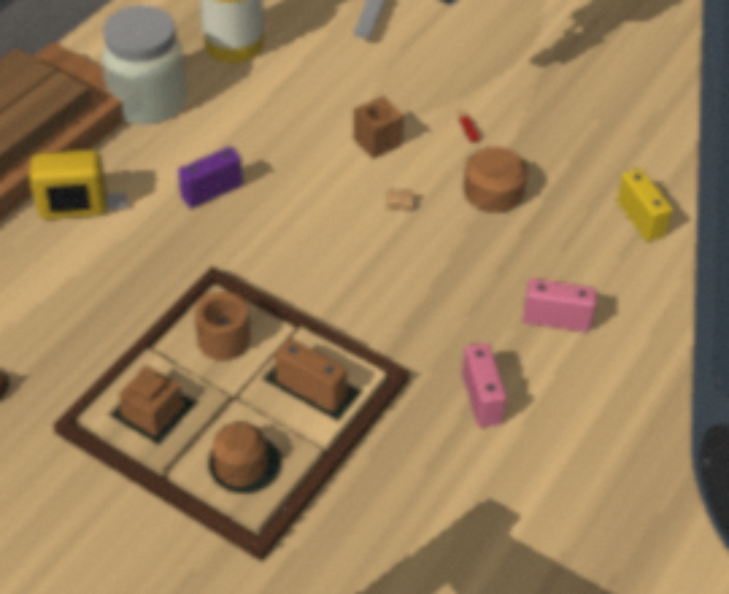

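All four parts stand upright and fully down: collar (222,325), cleat (312,375), cap (153,400) and foot (240,455). Their tops read about 9 mm higher than on the bench, as they should. The drilled block and big foot haven't moved, so I'm handing in.

```bash
python3 -c "
from plant import ticket;print(ticket.job_done())"
```

```text
the job is handed in; nothing more can be done
None
```

I packed the foot, cap, cleat and collar in that order, each upright and seated in its place, left the wide foot and drilled block where they stood, and handed the job in at about 25 s of the 90 s allowed; no verdict was shown.

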